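# Kit three knives: lay each handle with its blade

### The arm

A 7-joint arm with a two-finger parallel gripper is mounted at the origin on the work surface. World frame = base frame: x ahead of the robot, y to its left, z up, the work surface at z = 0. Lengths are in m, angles in degrees, forces in N, time in s.
With the tool pointing down it reaches from about 0.4 to 0.875 m from the base axis. Payload 4.4 kg.
Tool frame: the origin (TCP) lies midway between the tips of the shut fingers; the grasp point (between the pads) lies 19 mm behind it (manip.grip_depth is the distance from the TCP to the grasp point, in m); y points along the fingers, x is the direction in which the jaws open and shut, and the axes are right-handed (so a half turn about y gives the same grasp; the last joint's range is limited). The gripper opens to 85 mm and grips with 20 to 120 N. Pads are 22 mm wide; open, the fingers measure 114 mm over their backs; the gripper's body (76 mm by 85 mm) begins 54 mm behind the grasp point. The pads swing forward as they close: fully open they stand 13 mm farther back than shut.
Start: joints at [59.484, 36.005, 2.206, 86.941, -1.547, 57.084, -1.146], TCP at [0.293, -0.58, 0.231] pointing down, gripper open.
Joint ranges: [-175.42, 175.42], [-21.48, 121.26], [-71.46, 75.88], [10.55, 141.38], [-63.04, 243.04], [13.31, 113.54], [-168.57, 168.57]. Speed limits (degrees/s): [147.25, 147.25, 180, 180, 180, 180, 180].

### API

Orientations are given as [roll, pitch, yaw] about the fixed x, y, z axes, in that order (R = Rz(yaw) Ry(pitch) Rx(roll)).
In Python, from bench import manip, eyes, close_job, look_for gives the robot as it stands. The module is installed in compiled form; this text tells all that it offers.
- The arm moves only by the tool apply_moves, never from a script. Its argument "commands" is a list of rows, each an object of numbers: "x", "y", "z": the shift along the tool's x, y, z in m; "wx", "wy", "wz": the turn, a rotation vector about the tool's x, y, z in rad; "claw": the opening, from 0 (shut) to 1 (fully open). In form: [{"x": .., "y": .., "z": .., "wx": .., "wy": .., "wz": .., "claw": ..}, ...]. A call has 1 to 20 rows; each row is the pose to reach, as a shift and turn from the pose commanded when the call began, along the tool's axes at that moment; what a row does not reach only later rows make up. A row lasts 1/10 s, in which the tool goes at most 50 mm and 8.59 degrees, less where a joint would pass 70% of its speed; a pose out of reach is approached as far as the arm can. A call with a gripper value outside its range is refused whole. The fingers move at their own pace and stop on an object; "force" is the grip in N (left out, the last holds). Time passes only in rows, so rows that repeat a pose let the fingers close. It gives the time, the measured TCP pose, the force and the opening at its end, in the units of the state.
- manip.get_state(): the state, without advancing time (a new reading comes with each control period).
- eyes.snapshot(name): name is "scene" or "top"; returns (picture, depth): 384x512x3 uint8, red, green, blue; 384x512 float32, m along the optical axis (not along the pixel's ray), 0 where there is no reading.
- eyes.camera_model(name): a dict with "intrinsics" (3x3 intrinsics, pixels), "k1" (the pictures are not rectified: a ray, as slopes to the right and down, at radius r is drawn at 1 + k1 r^2 times it, then the intrinsics apply), "T" (4x4, takes a point from camera to world coordinates). Camera axes: x right, y down, z forward; pixel columns grow to the right and rows downward; lengths in m; the calibration is good to about 2 mm. A picture is of the moment at which its call begins. camera_model takes no time and is no camera call.
- close_job(): hands the job in, once; it reports no verdict.
Trained networks look in the newest picture that a camera, given by its name, has taken for a name from the list of things; names that differ only in an ending like _2 or _b are one class to them, and where a whole thing is asked for, a point or a joint stands for the part that bears it (a point fixed in the world has none). Each returns a list of dicts, best first, with "confidence" (0 to 1); they miss things now and then, are a little off and sometimes report something else, mostly with a low value. They report only what shows in the picture. A call takes as long as a camera call. They do not tell look-alikes from the thing itself.
- look_for(camera, label): "bbox" ([centre column, centre row, width, height] in pixels, round what is visible of it).
The state is a dict: "t": time; "joint_pos": joint angles; "joint_vel": joint speeds; "joint_efforts": joint torques, N m; "tcp_pos": TCP position; "ee_rot": TCP orientation; "ft_force": force on the tool from outside, world axes, zero at the start; "ft_torque": the same for the moment, N m; "opening": opening from 0.0 (shut) to 1.0 (fully open).
Only numpy, scipy, OpenCV 4.12 (cv2) and the standard library are available. Lean on these libraries where they do the work, as an engineer would, in place of code of your own. Each camera call takes 0.05 s, during which the arm holds its last target.

### The job

On the knife-maker's bench three blades wait in their trays: pick out the three octagonal handles with the black ferrules and lay each in the tray of the blade it was made for, the longest handle with the longest blade, the middle one with the middle blade, the shortest with the shortest. Lower each handle in, do not drop it, so that it lies flat on the tray floor in the empty half, lengthwise beside the blade. Leave the blades as they lie, and the plain dark blank without a ferrule where it is.

Things in the scene. Friction and masses are not known exactly. Their poses are not given: they have to be found in the camera images.
- handle_long: the longest knife handle: pale wood, regular octagon section 26 mm across the flats, 130 mm long, with a black ferrule (one fifth of its length, edged by a thin brass ring) at its +x end. Origin at the middle of its length, on its axis (13 mm above whatever it lies on); x along its length. Loose, lies on a flat of the octagon, may point any way.
- handle_middle: the middle-length knife handle: pale wood, regular octagon section 23 mm across the flats, 105 mm long, with a black ferrule (one fifth of its length, edged by a thin brass ring) at its +x end. Origin at the middle of its length, on its axis (11.5 mm above whatever it lies on); x along its length. Loose, lies on a flat of the octagon, may point any way.
- handle_short: the shortest knife handle: pale wood, regular octagon section 20 mm across the flats, 80 mm long, with a black ferrule (one fifth of its length, edged by a thin brass ring) at its +x end. Origin at the middle of its length, on its axis (10 mm above whatever it lies on); x along its length. Loose, lies on a flat of the octagon, may point any way.
- tray_long: tray holding the longest blade, else like the others: white, blue rim, fixed. Outside 136 (x, away from robot) x 196 (y) x 14 mm; walls, floor 3 mm thick. Origin: centre of its underside. The blade lies along y in the far half (+x); the near half (inner floor x = -65 to about +20 mm) is empty: the handle goes there, its length along y; x = -22 mm is the middle of that space.
- tray_middle: tray holding the middle-length blade, else like the others: white, blue rim, fixed. Outside 136 (x, away from robot) x 196 (y) x 14 mm; walls, floor 3 mm thick. Origin: centre of its underside. The blade lies along y in the far half (+x); the near half (inner floor x = -65 to about +20 mm) is empty: the handle goes there, its length along y; x = -22 mm is the middle of that space.
- tray_short: tray holding the shortest blade, else like the others: white, blue rim, fixed. Outside 136 (x, away from robot) x 196 (y) x 14 mm; walls, floor 3 mm thick. Origin: centre of its underside. The blade lies along y in the far half (+x); the near half (inner floor x = -65 to about +20 mm) is empty: the handle goes there, its length along y; x = -22 mm is the middle of that space.
- blade_long: the longest blade, lying loose and flat in its tray: 3 mm thick, 170 mm long in all (115 mm forge-black blade with a bright edge, 36 mm deep, and a narrow bare steel tang 55 mm long). Origin at the middle of its overall length, on its underside; x from tang to tip. To be left as it lies.
- blade_middle: the middle-length blade, lying loose and flat in its tray: 3 mm thick, 130 mm long in all (85 mm forge-black blade with a bright edge, 29 mm deep, and a narrow bare steel tang 45 mm long). Origin at the middle of its overall length, on its underside; x from tang to tip. To be left as it lies.
- blade_short: the shortest blade, lying loose and flat in its tray: 3 mm thick, 93 mm long in all (57 mm forge-black blade with a bright edge, 22 mm deep, and a narrow bare steel tang 36 mm long). Origin at the middle of its overall length, on its underside; x from tang to tip. To be left as it lies.
- plain_blank: an unworked handle blank: dark wood, square section 26 x 26 mm, 115 mm long, no ferrule. Origin at the centre of its underside, x along its length. Not wanted, lies loose among the handles; to be left where it is.
Things that resemble listed ones, but are neither listed nor needed, are in the scene too. What is shaped like the handle_short but green is not meant.

How it is judged (in metres and radians):
At the end, for the whole second after the job is handed in: each handle at rest in its own blade's tray, within the walls, flat on the floor (to 3 mm), centre from 56 mm before to 8 mm beyond the tray's centre line (x), within 15 degrees of its long side; each blade within 12 mm and the blank within 20 mm of where it began (x of handle_long in the frame of tray_long between -0.056 and 0.008 m and y of handle_long in the frame of tray_long between -0.03 and 0.03 m and z of handle_long in the frame of tray_long below 0.019 m and angle between the x axis of handle_long and the y axis of tray_long, either way round below 0.26 rad and linear speed of each of handle_long, handle_middle, handle_short below 0.01 m/s and distance of each of blade_long, blade_middle, blade_short from where it was at the start of the episode below 0.012 m and x of handle_middle in the frame of tray_middle between -0.056 and 0.008 m and y of handle_middle in the frame of tray_middle between -0.0425 and 0.0425 m and z of handle_middle in the frame of tray_middle below 0.0175 m and angle between the x axis of handle_middle and the y axis of tray_middle, either way round below 0.26 rad and x of handle_short in the frame of tray_short between -0.056 and 0.008 m and y of handle_short in the frame of tray_short between -0.055 and 0.055 m and z of handle_short in the frame of tray_short below 0.016 m and angle between the x axis of handle_short and the y axis of tray_short, either way round below 0.26 rad and distance of plain_blank from where it was at the start of the episode below 0.02 m); the robot touches nothing.
It fails at once if a handle is let fall: in the air, higher than 60 mm above the table, with nothing touching it ((height (world z) of handle_long above 0.06 m and contact force between handle_long and anything else below 0.05 N) or (height (world z) of handle_middle above 0.06 m and contact force between handle_middle and anything else below 0.05 N) or (height (world z) of handle_short above 0.06 m and contact force between handle_short and anything else below 0.05 N)).
It also fails if it takes over 80 s, if anything falls off the work surface, if the arm or the gripper's body presses on something with over 40 N, if the wrist force passes 120 N, or if a joint passes its speed limit or range.

## Working session

There is one attempt and no reset: what is moved stays moved. The work goes in short steps, Python scripts to look and compute and a tool call to move; the robot and the scene stay as the last step left them, time stands still between calls to the robot, and variables do not carry over. Pictures are saved under pics/ and viewed, and the job is handed in when it is done.

Besides the shell and the picture viewer there is one more tool, called by a JSON object that holds its "method" and its "body". apply_moves: Moves the arm, as the interface text tells. Its arguments: {"type":"object","properties":{"commands":{"type":"array","items":{"type":"object","properties":{"x":{"type":"number"},"y":{"type":"number"},"z":{"type":"number"},"wx":{"type":"number"},"wy":{"type":"number"},"wz":{"type":"number"},"claw":{"type":"number"}}}},"force":{"type":"number"}},"required":["commands"]}

```bash
mkdir -p pics
python3 - <<'E'
from bench import manip, eyes
import cv2, numpy as np
s=manip.get_state(); print(s)
for n in ["scene","top"]:
    p,d=eyes.snapshot(n); cv2.imwrite(f"pics/{n}0.png",cv2.cvtColor(p,cv2.COLOR_RGB2BGR)); np.savez(f"{n}0.npz",p=p,d=d)
    print(n,eyes.camera_model(n))
print(manip.grip_depth)
E
```

```text
{'t': 0.0, 'joint_pos': array([59.48471911, 36.05913264,  2.20257399, 86.99623889, -1.54488261,
       57.08200253, -1.14431165]), 'joint_vel': array([-0.00107711,  0.00795421,  0.05746843, -0.0323597 ,  0.00014088,
       -0.00542484,  0.13992523]), 'joint_efforts': array([ 8.67420677e-04, -5.63408911e+01,  1.22718751e+00, -1.93443060e+01,
        1.11313883e-02,  1.05447922e-02, -1.72311462e-05]), 'tcp_pos': array([ 0.29225411, -0.57990169,  0.2303853 ]), 'ee_rot': array([-90.00319716,   0.10764914, -63.25204935]), 'ft_force': array([-0.01676013,  0.15404352,  0.90420607]), 'ft_torque': array([-0.04405575,  0.03281144,  0.03027873]), 'opening': 0.9963002806801279}
scene {'intrinsics': array([[474.287076  ,   0.        , 250.07831665],
       [  0.        , 474.287076  , 193.05501758],
       [  0.        ,   0.        ,   1.        ]]), 'k1': -0.07901470635642467, 'T': array([[ 0.79636557,  0.33798103, -0.50156824,  1.00751137],
       [ 0.60475671, -0.45654852,  0.65255863, -0.73799768],
       [-0.0084378 , -0.82300199, -0.56797582,  0.67296324],
       [ 0.        ,  0.        ,  0.        ,  1.        ]])}
top {'intrinsics': array([[406.98199768,   0.        , 261.34225158],
       [  0.        , 406.98199768, 191.19759458],
       [  0.        ,   0.        ,   1.        ]]), 'k1': -0.06026720066003047, 'T': array([[-0.02033582, -0.98981846,  0.14087539,  0.2993189 ],
       [-0.99978022,  0.0194145 , -0.00791139,  0.00978189],
       [ 0.00509582, -0.14100531, -0.98999572,  1.08350405],
       [ 0.        ,  0.        ,  0.        ,  1.        ]])}
0.0187
```

View pics/top0.png

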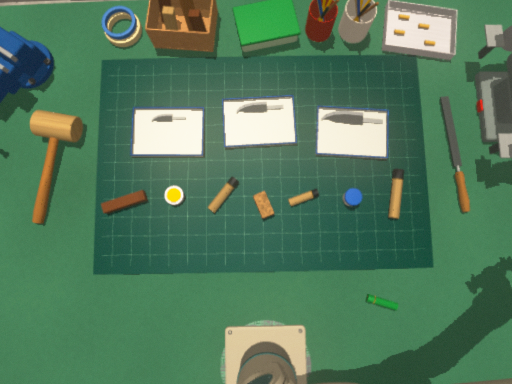

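View pics/scene0.png

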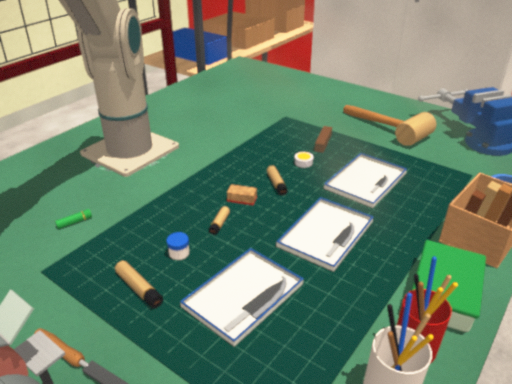

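Run:
```python
from bench import look_for
for l in ["handle_long","handle_middle","handle_short","tray_long","tray_middle","tray_short","blade_long","blade_middle","blade_short","plain_blank"]:
    print(l,[(np,round(r["confidence"],2)) for r in look_for("top",l)[:4] for np in [[round(float(v)) for v in r["bbox"]]]])
```

```text
handle_long [([393, 197, 18, 49], 0.83)]
handle_middle [([222, 195, 26, 38], 0.61), ([260, 108, 46, 14], 0.61), ([258, 122, 74, 53], 0.25)]
handle_short [([303, 198, 33, 19], 0.62), ([381, 300, 31, 19], 0.47)]
tray_long [([353, 131, 77, 61], 0.91)]
tray_middle [([256, 122, 73, 56], 0.74)]
tray_short [([167, 132, 76, 55], 0.88)]
blade_long [([353, 119, 56, 12], 0.63)]
blade_middle [([260, 108, 46, 10], 0.72)]
blade_short [([169, 118, 30, 5], 0.49)]
plain_blank [([127, 204, 40, 24], 0.82), ([261, 108, 47, 11], 0.6)]
```

The top view has three pale handles with black ferrules at (396,193), (223,195) and (303,198). Possible mix-ups are the green one (381,302), the dark blank (124,202), the speckled block (263,205) and the rasp handle (462,192). The trays with the long, middle and short blades are at (352,133), (259,122) and (168,132).

```bash
cat > h.py <<'E'
import numpy as np, cv2
from bench import eyes, manip
def world(n,d):
    m=eyes.camera_model(n);K=m["intrinsics"];T=m["T"]
    v,u=np.mgrid[0:384,0:512]
    dx=(u-K[0,2])/K[0,0];dy=(v-K[1,2])/K[1,1]
    x,y=dx.copy(),dy.copy()
    for _ in range(8):
        f=1+m["k1"]*(x*x+y*y); x=dx/f;y=dy/f
    P=np.stack([x*d,y*d,d],-1)
    return P@T[:3,:3].T+T[:3,3]
def proj(n,p):
    m=eyes.camera_model(n);T=m["T"];q=(np.asarray(p)-T[:3,3])@T[:3,:3]
    x,y=q[...,0]/q[...,2],q[...,1]/q[...,2];f=1+m["k1"]*(x*x+y*y)
    K=m["intrinsics"];return np.stack([K[0,0]*x*f+K[0,2],K[1,1]*y*f+K[1,2]],-1)
def rays(n,uv):
    m=eyes.camera_model(n);K=m["intrinsics"];T=m["T"]
    uv=np.asarray(uv,float);dx=(uv[:,0]-K[0,2])/K[0,0];dy=(uv[:,1]-K[1,2])/K[1,1];x,y=dx,dy
    for _ in range(8):
        f=1+m["k1"]*(x*x+y*y); x=dx/f;y=dy/f
    return np.stack([x,y,np.ones_like(x)],-1)@T[:3,:3].T, T[:3,3]
def at_z(n,uv,z):
    r,o=rays(n,uv); return o+r*((z-o[2])/r[:,2])[:,None]
def blobs(n,p,d,zmin=.007,zmax=.05):
    W=world(n,d);z=W[...,2]
    m=((z>zmin)&(z<zmax)&(d>0)).astype(np.uint8)
    c,l,st,ce=cv2.connectedComponentsWithStats(m)
    out=[]
    for i in range(1,c):
        if st[i,4]<60: continue
        q=W[l==i]; r=cv2.minAreaRect((q[:,:2]*1000).astype(np.float32))
        out.append((st[i],ce[i],r,q[:,2].max(),np.percentile(q[:,2],80)))
    return out
E
python3 - <<'E'
from h import *
for n in ["top","scene"]:
    z=np.load(n+"0.npz"); W=world(n,z["d"])
    ok=z["d"]>0
    print(n,"mat z",[np.round(W[v,u],4) for u,v in ([(300,240),(150,240),(380,230)] if n=="top" else [(200,270)])])
    for st,ce,r,zm,z8 in blobs(n,z["p"],z["d"]): print(st, np.round(ce),np.round(r[0],1),np.round(r[1],1),round(r[2],1),round(float(zm),4),round(float(z8),4))
z=np.load("top0.npz");p=z["p"]
c=cv2.resize(p[90:225,90:440],None,fx=2.28,fy=2.28,interpolation=cv2.INTER_CUBIC);cv2.imwrite("pics/crop0.png",c[...,::-1])
E
```

```text
top mat z [array([ 0.3209, -0.0985,  0.0014]), array([3.285e-01, 2.992e-01, 3.000e-04]), array([ 0.3425, -0.3129,  0.0029])]
[152   0  12  29 137] [157.  16.] [951.9 280.9] [19.8 90.4] 83.5 0.0498 0.0422
[170   0  11  12  81] [175.   4.] [995.1 235.9] [26.1 13.7] 62.1 0.0469 0.0394
[193   0  19  11 137] [202.   5.] [987.8 157.1] [51.8  8.6] 82.9 0.05 0.0404
[ 382    0   75   59 1190] [421.  29.] [ 910.6 -460.7] [203.3 146.7] 81.8 0.0411 0.0323
[149   4  68  48 547] [188.  41.] [890.2 193.2] [112.3 212.3] 24.3 0.0499 0.0421
[101   6  41  41 993] [121.  26.] [930.6 389.2] [107.5 102.2] 44.3 0.0484 0.0422
[311   9   9   9  60] [315.  13.] [ 955. -160.] [ 7.5 28.8] 17.5 0.0497 0.0417
[347   8   9  10  61] [352.  12.] [ 950.4 -269.3] [29.7 26.5] 32.4 0.0489 0.0408
[339  18  30  24 242] [350.  34.] [ 898.  -260.9] [81.3 37.6] 67.2 0.0498 0.0421
[305  20  28  21 212] [316.  34.] [ 899.3 -164.3] [75.7 33.5] 73.9 0.0494 0.0411
[241  35  57  17 344] [269.  43.] [866.7 -30.4] [ 21.4 160.2] 6.3 0.0499 0.036
[ 16  40  39  48 796] [38. 68.] [825.2 628.8] [ 84.8 140.6] 80.8 0.05 0.0321
[ 475   71  
[... 3015 characters left out ...]
0.  -234.8] [44.8 44.7] 1.6 0.0455 0.0431
[ 180  248  123   96 3038] [249. 293.] [ 611.6 -248.2] [200.3 140.1] 85.4 0.0222 0.0163
[115 261  48  48 838] [139. 284.] [ 438.9 -356.8] [ 27.2 133.2] 79.6 0.0333 0.0289
[448 311  30  20 363] [460. 321.] [971.4 -91.1] [41.5 11.3] 17.3 0.0499 0.0384
[  34  328   95   56 1045] [ 83. 362.] [ 488.3 -534.8] [206.2  24.3] 5.2 0.0282 0.0228
[430 342  11  20  85] [435. 351.] [ 954.5 -181.8] [25.3  3.1] 70.3 0.0496 0.0425
[377 350  17  17 184] [386. 357.] [ 893.7 -240.8] [33.5  5.8] 43.0 0.0494 0.0421
[402 357  19  16 199] [410. 366.] [ 935.4 -233.5] [ 4.6 32.5] 68.1 0.0497 0.0427
[364 367  10  17  77] [368. 378.] [ 889.2 -294.8] [ 4.7 33.9] 39.4 0.05 0.0458
```

View pics/crop0.png

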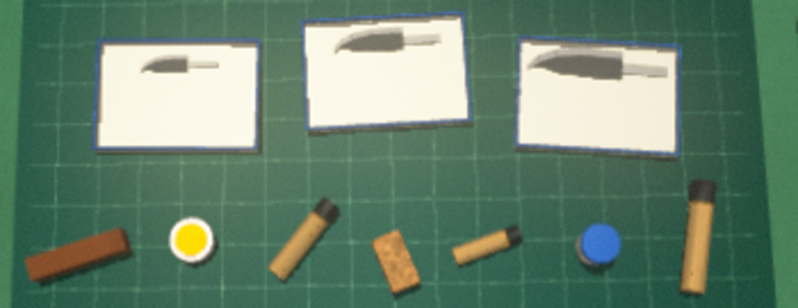

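The crop confirms the choice: long, middle and short handles at crop (697,237), (305,240) and (488,245), and the blade sizes fall in the order right, middle, left. Next I'll refine the axes and the tray frames.

Run:
```python
from h import *
def rectinfo(q):
    (c,s,a)=cv2.minAreaRect((q*1000).astype(np.float32))
    b=cv2.boxPoints((c,s,a)); e=[b[1]-b[0],b[2]-b[1]]; e=max(e,key=np.linalg.norm)
    return np.round(c,1),np.round(sorted(s),1),round(np.degrees(np.arctan2(e[1],e[0]))%180,1)
seeds={"top":dict(L=(396,200),M=(221,198),S=(301,199),TL=(352,140),TM=(259,130),TS=(168,140)),
"scene":dict(L=(130,276),M=(275,175),S=(220,219),TL=(215,295),TM=(300,235),TS=(345,180))}
for n in ["top","scene"]:
    z=np.load(n+"0.npz");W=world(n,z["d"]);Z=W[...,2];p=z["p"].astype(int)
    for k,(u,v) in seeds[n].items():
        if k[0]!="T":
            m=((Z>.007)&(Z<.05)&(z["d"]>0)).astype(np.uint8)
            l=cv2.connectedComponents(m)[1]; q=W[l==l[v,u]]
            x=q[:,:2]-q[:,:2].mean(0); w,V=np.linalg.eigh(x.T@x); a=np.degrees(np.arctan2(V[1,1],V[0,1]))%180
            print(n,k,rectinfo(q[:,:2]),"pca",np.round(q.mean(0)*1000,1),round(a,1))
        else:
            mn=p.min(-1); blue=(p[...,2]>p[...,0]+35)&(p[...,2]>p[...,1]+20)
            m=((mn>150)|blue).astype(np.uint8); l=cv2.connectedComponents(m)[1]
            vv,uu=np.nonzero(l==l[v,u]); q=at_z(n,np.stack([uu,vv],-1),.012)
            print(n,k,rectinfo(q[:,:2]))
```

```text
top L (array([ 437.8, -360.3]), array([ 35.6, 131.6]), np.float32(169.5)) pca [ 437.6 -354.7   25.1] 170.0
top M (array([446.6, 100.4]), array([ 25.2, 111.3]), np.float32(140.9)) pca [444.  102.2  23.6] 141.3
top S (array([ 432.4, -109.8]), array([25.2, 80.4]), np.float32(105.2)) pca [ 432.2 -109.2   20.9] 109.7
top TL (array([ 613. , -250.8]), array([136.8, 196.9]), np.float32(85.5))
top TM (array([648.2,   4.2]), array([136.5, 196.6]), np.float32(92.2))
top TS (array([623.4, 255.6]), array([135.8, 196.8]), np.float32(88.7))
scene L (array([ 438.9, -356.8]), array([ 27.2, 133.2]), np.float32(169.6)) pca [ 448.7 -361.4   24.3] 170.4
scene M (array([447.4, 104.2]), array([ 25.6, 110.4]), np.float32(141.7)) pca [452.6  96.1  21.1] 142.6
scene S (array([ 435.3, -108.9]), array([21. , 85.6]), np.float32(109.8)) pca [ 439.4 -113.6   18.5] 108.1
scene TL (array([ 609.9, -245.1]), array([145. , 204.1]), np.float32(85.6))
scene TM (array([643.6,  10.5]), array([143.2, 206.6]), np.float32(92.2))
scene TS (array([620.1, 261.3]), array([144. , 209.1]), np.float32(88.6))
```

```bash
cat > go.py <<'E'
import sys
from h import *
from scipy.spatial.transform import Rotation as R
x,y,z,yaw=map(float,sys.argv[1:5])
s=manip.get_state();Rc=R.from_euler("xyz",s["ee_rot"],degrees=True)
Rt=R.from_euler("xyz",[-90,0,yaw],degrees=True)
print("t",round(s["t"],2),"tcp",np.round(s["tcp_pos"],4),"rot",np.round(s["ee_rot"],2),"open",round(s["opening"],3),"F",np.round(s["ft_force"],1),"q7",np.round(s["joint_pos"][6],1))
print("shift",np.round(Rc.inv().apply(np.array([x,y,z])-s["tcp_pos"]),4),"rotvec",np.round((Rc.inv()*Rt).as_rotvec(),4))
E
python3 go.py .438 -.358 .08 -100
```

```text
t 0.6 tcp [ 0.2926 -0.5804  0.2313] rot [-90.    -0.   -63.26] open 1.0 F [ 0.7  0.7 -0.5] q7 -1.1
shift [-0.1332  0.1513  0.23  ] rotvec [-0.      0.6413 -0.    ]
```

{"method": "apply_moves", "body": {"commands": [{"x": -0.133, "y": 0.151, "z": 0.23, "wy": 0.641, "claw": 0.8}, {"x": -0.133, "y": 0.151, "z": 0.23, "wy": 0.641, "claw": 0.8}, {"x": -0.133, "y": 0.151, "z": 0.23, "wy": 0.641, "claw": 0.8}, {"x": -0.133, "y": 0.151, "z": 0.23, "wy": 0.641, "claw": 0.8}, {"x": -0.133, "y": 0.151, "z": 0.23, "wy": 0.641, "claw": 0.8}, {"x": -0.133, "y": 0.151, "z": 0.23, "wy": 0.641, "claw": 0.8}, {"x": -0.133, "y": 0.151, "z": 0.23, "wy": 0.641, "claw": 0.8}, {"x": -0.133, "y": 0.151, "z": 0.23, "wy": 0.641, "claw": 0.8}, {"x": -0.133, "y": 0.151, "z": 0.23, "wy": 0.641, "claw": 0.8}, {"x": -0.133, "y": 0.151, "z": 0.23, "wy": 0.641, "claw": 0.8}, {"x": -0.133, "y": 0.151, "z": 0.23, "wy": 0.641, "claw": 0.8}]}}

```text
invalid input at $.commands[0]: expected keys x, y, z, wx, wy, wz, claw
```

```bash
python3 go.py .438 -.358 .003 -100
```

```text
t 0.6 tcp [ 0.2926 -0.5804  0.2313] rot [-90.    -0.   -63.26] open 1.0 F [ 0.7  0.7 -0.5] q7 -1.1
shift [-0.1332  0.2283  0.23  ] rotvec [-0.      0.6413 -0.    ]
```

All seven keys are required.

{"method": "apply_moves", "body": {"commands": [{"x": -0.133, "y": 0.151, "z": 0.23, "wx": 0, "wy": 0.641, "wz": 0, "claw": 0.8}, {"x": -0.133, "y": 0.151, "z": 0.23, "wx": 0, "wy": 0.641, "wz": 0, "claw": 0.8}, {"x": -0.133, "y": 0.151, "z": 0.23, "wx": 0, "wy": 0.641, "wz": 0, "claw": 0.8}, {"x": -0.133, "y": 0.151, "z": 0.23, "wx": 0, "wy": 0.641, "wz": 0, "claw": 0.8}, {"x": -0.133, "y": 0.151, "z": 0.23, "wx": 0, "wy": 0.641, "wz": 0, "claw": 0.8}, {"x": -0.133, "y": 0.151, "z": 0.23, "wx": 0, "wy": 0.641, "wz": 0, "claw": 0.8}, {"x": -0.133, "y": 0.151, "z": 0.23, "wx": 0, "wy": 0.641, "wz": 0, "claw": 0.8}, {"x": -0.133, "y": 0.151, "z": 0.23, "wx": 0, "wy": 0.641, "wz": 0, "claw": 0.8}, {"x": -0.133, "y": 0.151, "z": 0.23, "wx": 0, "wy": 0.641, "wz": 0, "claw": 0.8}, {"x": -0.133, "y": 0.151, "z": 0.23, "wx": 0, "wy": 0.641, "wz": 0, "claw": 0.8}, {"x": -0.133, "y": 0.151, "z": 0.23, "wx": 0, "wy": 0.641, "wz": 0, "claw": 0.8}, {"x": -0.133, "y": 0.151, "z": 0.23, "wx": 0, "wy": 0.641, "wz": 0, "claw": 0.8}]}}

```text
t: 1.8
tcp_pos: [0.4376, -0.3594, 0.0809]
ee_rot: [-90.0, -0.0, -100.1]
ft_force: [0.2, -0.9, 0.2]
opening: 0.804
```

```bash
python3 go.py .438 -.358 .003 -100
python3 - <<'E'
from h import *
p,d=eyes.snapshot("scene"); cv2.imwrite("pics/s1.png",cv2.resize(p[150:384,0:300],None,fx=2.5,fy=2.5)[...,::-1])
E
```

```text
t 1.8 tcp [ 0.4376 -0.3594  0.0809] rot [-8.9950e+01 -4.0000e-02 -1.0009e+02] open 0.804 F [ 0.2 -0.9  0.2] q7 -50.8
shift [-0.0015  0.0779  0.0001] rotvec [-0.0008 -0.0016  0.0007]
```

View pics/s1.png

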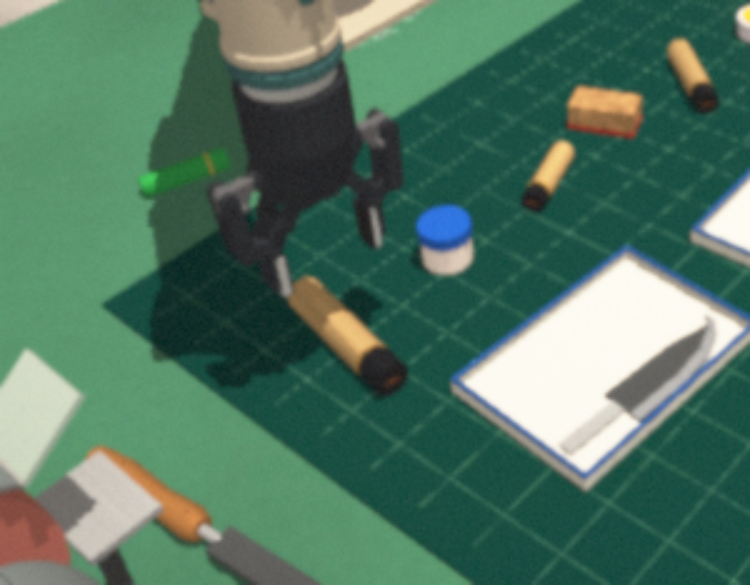

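The jaws straddle the long handle, which lies at crop (350,330), and the jar at (445,238) is clear. I'll descend and close.

{"method": "apply_moves", "body": {"commands": [{"x": -0.001, "y": 0.03, "z": 0, "wx": 0, "wy": 0, "wz": 0, "claw": 0.8}, {"x": -0.001, "y": 0.05, "z": 0, "wx": 0, "wy": 0, "wz": 0, "claw": 0.8}, {"x": -0.001, "y": 0.065, "z": 0, "wx": 0, "wy": 0, "wz": 0, "claw": 0.7}, {"x": -0.001, "y": 0.072, "z": 0, "wx": 0, "wy": 0, "wz": 0, "claw": 0.6}, {"x": -0.001, "y": 0.077, "z": 0, "wx": 0, "wy": 0, "wz": 0, "claw": 0.5}, {"x": -0.001, "y": 0.077, "z": 0, "wx": 0, "wy": 0, "wz": 0, "claw": 0.4}, {"x": -0.001, "y": 0.077, "z": 0, "wx": 0, "wy": 0, "wz": 0, "claw": 0.2}, {"x": -0.001, "y": 0.077, "z": 0, "wx": 0, "wy": 0, "wz": 0, "claw": 0.0}, {"x": -0.001, "y": 0.077, "z": 0, "wx": 0, "wy": 0, "wz": 0, "claw": 0.0}, {"x": -0.001, "y": 0.077, "z": 0, "wx": 0, "wy": 0, "wz": 0, "claw": 0.0}, {"x": -0.001, "y": 0.077, "z": 0, "wx": 0, "wy": 0, "wz": 0, "claw": 0.0}, {"x": -0.001, "y": 0.077, "z": 0, "wx": 0, "wy": 0, "wz": 0, "claw": 0.0}], "force": 50}}

```text
t: 3.05
tcp_pos: [0.4387, -0.3575, 0.0039]
ee_rot: [-89.9, -0.0, -100.0]
ft_force: [-0.8, -0.2, 5.4]
opening: 0.29
```

```bash
python3 go.py .438 -.358 .038 -100
python3 - <<'E'
from h import *
p,d=eyes.snapshot("scene"); cv2.imwrite("pics/s2.png",cv2.resize(p[150:384,0:300],None,fx=2.5,fy=2.5)[...,::-1])
E
```

```text
t 3.05 tcp [ 0.4387 -0.3575  0.0039] rot [-8.994e+01 -2.000e-02 -9.998e+01] open 0.29 F [-0.8 -0.2  5.4] q7 -49.4
shift [ 0.0007 -0.0341 -0.0005] rotvec [-0.001   0.0003  0.0004]
```

View pics/s2.png

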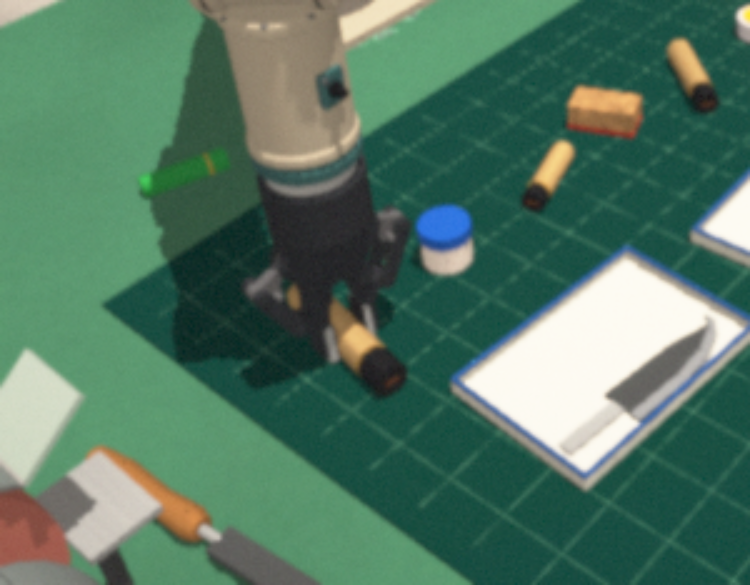

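The long handle is gripped at opening 0.29, about 25 mm, near the expected 26 mm. I'll lift slightly.

{"method": "apply_moves", "body": {"commands": [{"x": 0, "y": -0.01, "z": 0, "wx": 0, "wy": 0, "wz": 0, "claw": 0}, {"x": 0, "y": -0.025, "z": 0, "wx": 0, "wy": 0, "wz": 0, "claw": 0}, {"x": 0, "y": -0.036, "z": 0, "wx": 0, "wy": 0, "wz": 0, "claw": 0}, {"x": 0, "y": -0.036, "z": 0, "wx": 0, "wy": 0, "wz": 0, "claw": 0}, {"x": 0, "y": -0.036, "z": 0, "wx": 0, "wy": 0, "wz": 0, "claw": 0}], "force": 60}}

```text
t: 3.6
tcp_pos: [0.4385, -0.3573, 0.0399]
ee_rot: [-89.9, -0.0, -100.0]
ft_force: [-0.7, 0.9, -0.9]
opening: 0.289
```

```bash
python3 go.py .590 -.247 .040 -4.5
python3 - <<'E'
from h import *
p,d=eyes.snapshot("scene"); cv2.imwrite("pics/s3.png",cv2.resize(p[150:384,0:300],None,fx=2.5,fy=2.5)[...,::-1])
E
```

```text
t 3.6 tcp [ 0.4385 -0.3573  0.0399] rot [-8.994e+01 -3.000e-02 -9.998e+01] open 0.289 F [-0.7  0.9 -0.9] q7 -50.0
shift [-0.1349 -0.      0.13  ] rotvec [-3.0000e-04 -1.6664e+00  1.2000e-03]
```

View pics/s3.png

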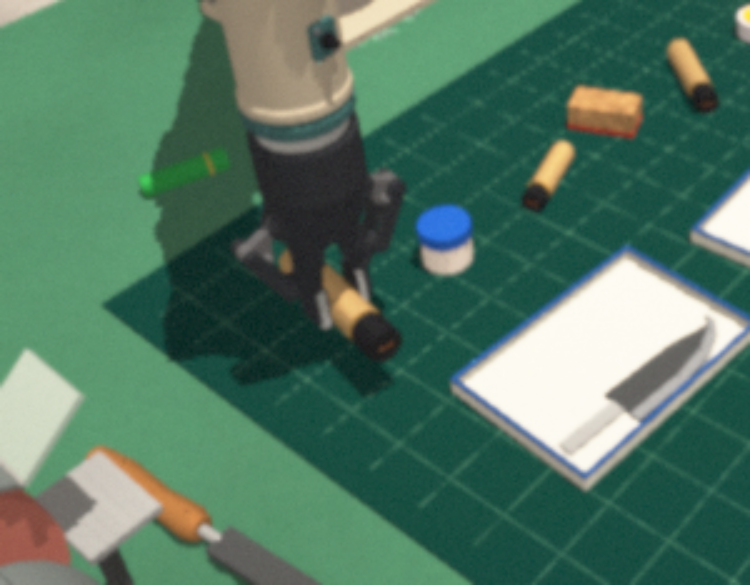

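The long handle is held clear of the mat, its ferrule end at crop (375,335). I'll carry it low to the right-hand tray, turning on the way.

{"method": "apply_moves", "body": {"commands": [{"x": -0.011, "y": 0, "z": 0.011, "wx": 0, "wy": -0.139, "wz": 0, "claw": 0}, {"x": -0.022, "y": 0, "z": 0.022, "wx": 0, "wy": -0.278, "wz": 0, "claw": 0}, {"x": -0.034, "y": 0, "z": 0.033, "wx": 0, "wy": -0.417, "wz": 0, "claw": 0}, {"x": -0.045, "y": 0, "z": 0.043, "wx": 0, "wy": -0.556, "wz": 0, "claw": 0}, {"x": -0.056, "y": 0, "z": 0.054, "wx": 0, "wy": -0.694, "wz": 0, "claw": 0}, {"x": -0.067, "y": 0, "z": 0.065, "wx": 0, "wy": -0.833, "wz": 0, "claw": 0}, {"x": -0.079, "y": 0, "z": 0.076, "wx": 0, "wy": -0.972, "wz": 0, "claw": 0}, {"x": -0.09, "y": 0, "z": 0.087, "wx": 0, "wy": -1.111, "wz": 0, "claw": 0}, {"x": -0.101, "y": 0, "z": 0.098, "wx": 0, "wy": -1.25, "wz": 0, "claw": 0}, {"x": -0.112, "y": 0, "z": 0.108, "wx": 0, "wy": -1.389, "wz": 0, "claw": 0}, {"x": -0.124, "y": 0, "z": 0.119, "wx": 0, "wy": -1.528, "wz": 0, "claw": 0}, {"x": -0.135, "y": 0, "z": 0.13, "wx": 0, "wy": -1.666, "wz": 0, "claw": 0}, {"x": -0.135, "y": 0, "z": 0.13, "wx": 0, "wy": -1.666, "wz": 0, "claw": 0}, {"x": -0.135, "y": 0, "z": 0.13, "wx": 0, "wy": -1.666, "wz": 0, "claw": 0}, {"x": -0.135, "y": 0, "z": 0.13, "wx": 0, "wy": -1.666, "wz": 0, "claw": 0}]}}

```text
t: 5.15
tcp_pos: [0.5882, -0.2479, 0.0388]
ee_rot: [-90.0, 0.1, -4.7]
ft_force: [-0.3, 0.4, 0.4]
opening: 0.29
```

```bash
python3 go.py .590 -.247 .008 -4.5
python3 - <<'E'
from h import *
p,d=eyes.snapshot("scene"); cv2.imwrite("pics/s4.png",cv2.resize(p[150:384,100:400],None,fx=2.5,fy=2.5)[...,::-1])
E
```

```text
t 5.15 tcp [ 0.5882 -0.2479  0.0388] rot [-90.04   0.11  -4.73] open 0.29 F [-0.3  0.4  0.4] q7 1.1
shift [0.0018 0.0308 0.001 ] rotvec [ 0.0007 -0.0039 -0.002 ]
```

View pics/s4.png

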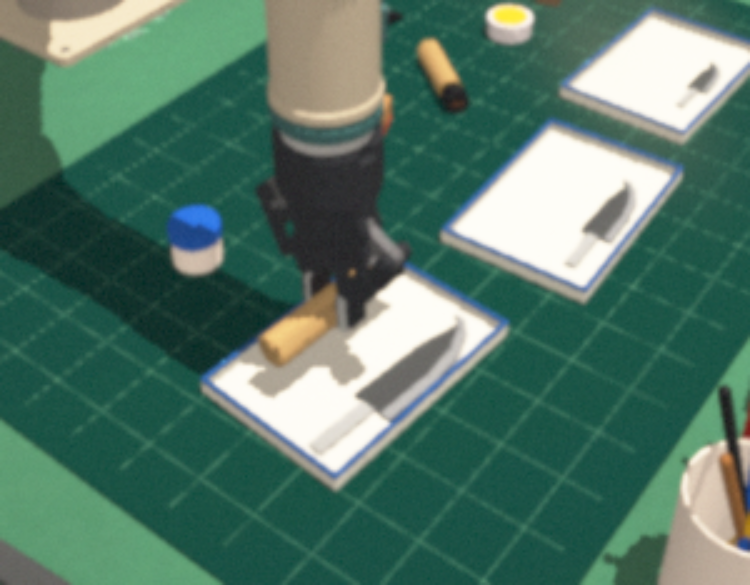

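The handle hangs over the empty half at crop (300,325), parallel to the blade. I'll lower it to floor contact, then open.

{"method": "apply_moves", "body": {"commands": [{"x": 0.001, "y": 0.01, "z": 0, "wx": 0, "wy": 0, "wz": 0, "claw": 0}, {"x": 0.001, "y": 0.02, "z": 0, "wx": 0, "wy": 0, "wz": 0, "claw": 0}, {"x": 0.001, "y": 0.027, "z": 0, "wx": 0, "wy": 0, "wz": 0, "claw": 0}, {"x": 0.001, "y": 0.03, "z": 0, "wx": 0, "wy": 0, "wz": 0, "claw": 0}, {"x": 0.001, "y": 0.031, "z": 0, "wx": 0, "wy": 0, "wz": 0, "claw": 0}, {"x": 0.001, "y": 0.032, "z": 0, "wx": 0, "wy": 0, "wz": 0, "claw": 0}, {"x": 0.001, "y": 0.032, "z": 0, "wx": 0, "wy": 0, "wz": 0, "claw": 0}, {"x": 0.001, "y": 0.032, "z": 0, "wx": 0, "wy": 0, "wz": 0, "claw": 0}]}}

```text
t: 6.0
tcp_pos: [0.5909, -0.2469, 0.0076]
ee_rot: [-90.0, -0.0, -4.5]
ft_force: [0.2, -0.3, -0.1]
opening: 0.289
```

{"method": "apply_moves", "body": {"commands": [{"x": 0, "y": 0.001, "z": 0, "wx": 0, "wy": 0, "wz": 0, "claw": 0}, {"x": 0, "y": 0.002, "z": 0, "wx": 0, "wy": 0, "wz": 0, "claw": 0}, {"x": 0, "y": 0.002, "z": 0, "wx": 0, "wy": 0, "wz": 0, "claw": 0}, {"x": 0, "y": 0.002, "z": 0, "wx": 0, "wy": 0, "wz": 0, "claw": 0}]}}

```text
t: 6.4
tcp_pos: [0.5911, -0.247, 0.007]
ee_rot: [-90.0, -0.1, -4.5]
ft_force: [-2.4, 1.6, 9.4]
opening: 0.288
```

There's about 9 N of contact. I'll open gently to about 43 mm and rise.

{"method": "apply_moves", "body": {"commands": [{"x": 0, "y": 0, "z": 0, "wx": 0, "wy": 0, "wz": 0, "claw": 0.33}, {"x": 0, "y": 0, "z": 0, "wx": 0, "wy": 0, "wz": 0, "claw": 0.4}, {"x": 0, "y": 0, "z": 0, "wx": 0, "wy": 0, "wz": 0, "claw": 0.46}, {"x": 0, "y": 0, "z": 0, "wx": 0, "wy": 0, "wz": 0, "claw": 0.46}, {"x": 0, "y": 0, "z": 0, "wx": 0, "wy": 0, "wz": 0, "claw": 0.46}, {"x": 0, "y": -0.01, "z": 0, "wx": 0, "wy": 0, "wz": 0, "claw": 0.46}, {"x": 0, "y": -0.03, "z": 0, "wx": 0, "wy": 0, "wz": 0, "claw": 0.46}, {"x": 0, "y": -0.06, "z": 0, "wx": 0, "wy": 0, "wz": 0, "claw": 0.46}, {"x": 0, "y": -0.09, "z": 0, "wx": 0, "wy": 0, "wz": 0, "claw": 0.46}, {"x": 0, "y": -0.09, "z": 0, "wx": 0, "wy": 0, "wz": 0, "claw": 0.46}]}}

```text
t: 7.4
tcp_pos: [0.594, -0.2479, 0.1004]
ee_rot: [-90.1, -0.5, -4.5]
ft_force: [1.5, 0.8, 0.6]
opening: 0.459
```

```bash
python3 go.py .447 .102 .09 51
python3 - <<'E'
from h import *
p,d=eyes.snapshot("scene"); cv2.imwrite("pics/s5.png",cv2.resize(p[150:384,100:400],None,fx=2.5,fy=2.5)[...,::-1])
E
```

```text
t 7.4 tcp [ 0.594  -0.2479  0.1004] rot [-90.13  -0.49  -4.54] open 0.459 F [1.5 0.8 0.6] q7 2.4
shift [-0.1743  0.0082  0.3371] rotvec [ 0.0061 -0.9693  0.0068]
```

View pics/s5.png

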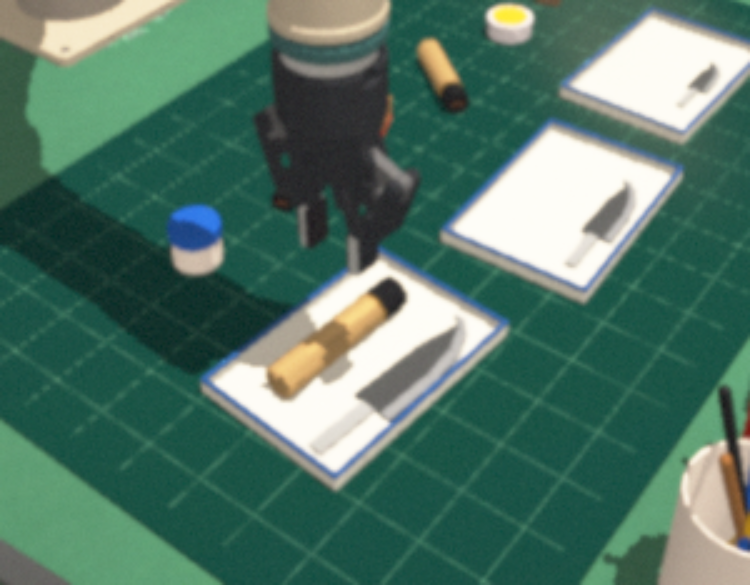

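The long handle lies in its tray beside the undisturbed blade, at crop (335,340). Next is the middle handle.

{"method": "apply_moves", "body": {"commands": [{"x": -0.017, "y": 0.0, "z": 0.034, "wx": 0, "wy": -0.1, "wz": 0, "claw": 0.6}, {"x": -0.034, "y": 0.0, "z": 0.067, "wx": 0, "wy": -0.2, "wz": 0, "claw": 0.7}, {"x": -0.051, "y": 0.0, "z": 0.101, "wx": 0, "wy": -0.3, "wz": 0, "claw": 0.8}, {"x": -0.068, "y": 0.0, "z": 0.135, "wx": 0, "wy": -0.4, "wz": 0, "claw": 0.8}, {"x": -0.086, "y": 0.0, "z": 0.168, "wx": 0, "wy": -0.5, "wz": 0, "claw": 0.8}, {"x": -0.103, "y": 0.0, "z": 0.202, "wx": 0, "wy": -0.6, "wz": 0, "claw": 0.8}, {"x": -0.12, "y": 0.0, "z": 0.236, "wx": 0, "wy": -0.7, "wz": 0, "claw": 0.8}, {"x": -0.137, "y": 0.0, "z": 0.269, "wx": 0, "wy": -0.8, "wz": 0, "claw": 0.8}, {"x": -0.154, "y": 0.0, "z": 0.303, "wx": 0, "wy": -0.9, "wz": 0, "claw": 0.8}, {"x": -0.171, "y": 0.005, "z": 0.337, "wx": 0, "wy": -0.969, "wz": 0, "claw": 0.8}, {"x": -0.171, "y": 0.01, "z": 0.337, "wx": 0, "wy": -0.969, "wz": 0, "claw": 0.8}, {"x": -0.171, "y": 0.01, "z": 0.337, "wx": 0, "wy": -0.969, "wz": 0, "claw": 0.8}, {"x": -0.171, "y": 0.01, "z": 0.337, "wx": 0, "wy": -0.969, "wz": 0, "claw": 0.8}]}}

```text
t: 8.75
tcp_pos: [0.4468, 0.1014, 0.0849]
ee_rot: [-90.0, 0.1, 50.9]
ft_force: [-0.1, 0.6, -0.5]
opening: 0.802
```

```bash
python3 go.py .447 .102 .002 51
python3 - <<'E'
from h import *
p,d=eyes.snapshot("scene"); cv2.imwrite("pics/s6.png",cv2.resize(p[80:314,130:430],None,fx=2.5,fy=2.5)[...,::-1])
E
```

```text
t 8.75 tcp [0.4468 0.1014 0.0849] rot [-90.     0.09  50.89] open 0.802 F [-0.1  0.6 -0.5] q7 2.6
shift [0.0008 0.0829 0.0002] rotvec [-0.0001 -0.0018 -0.0016]
```

View pics/s6.png

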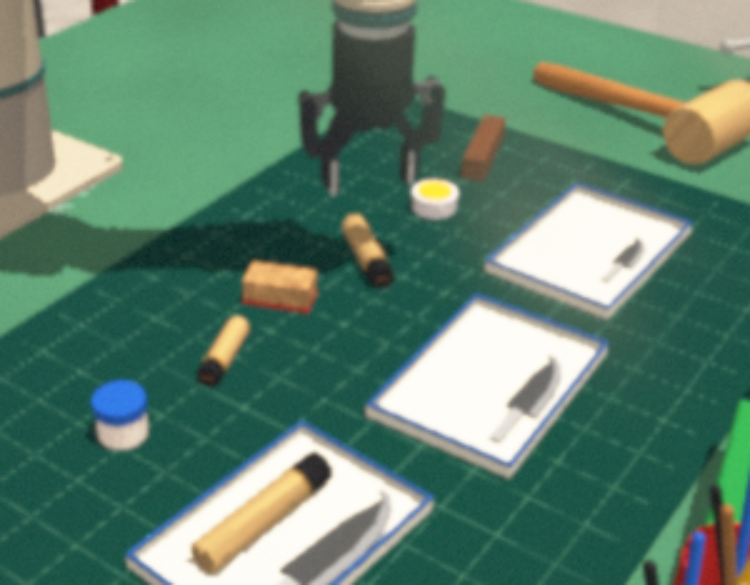

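The jaws are over the middle handle at crop (365,250). I'll descend and grip.

{"method": "apply_moves", "body": {"commands": [{"x": 0.001, "y": 0.03, "z": 0, "wx": 0, "wy": 0, "wz": 0, "claw": 0.8}, {"x": 0.001, "y": 0.055, "z": 0, "wx": 0, "wy": 0, "wz": 0, "claw": 0.8}, {"x": 0.001, "y": 0.07, "z": 0, "wx": 0, "wy": 0, "wz": 0, "claw": 0.7}, {"x": 0.001, "y": 0.077, "z": 0, "wx": 0, "wy": 0, "wz": 0, "claw": 0.6}, {"x": 0.001, "y": 0.082, "z": 0, "wx": 0, "wy": 0, "wz": 0, "claw": 0.5}, {"x": 0.001, "y": 0.082, "z": 0, "wx": 0, "wy": 0, "wz": 0, "claw": 0.4}, {"x": 0.001, "y": 0.082, "z": 0, "wx": 0, "wy": 0, "wz": 0, "claw": 0.2}, {"x": 0.001, "y": 0.082, "z": 0, "wx": 0, "wy": 0, "wz": 0, "claw": 0.0}, {"x": 0.001, "y": 0.082, "z": 0, "wx": 0, "wy": 0, "wz": 0, "claw": 0.0}, {"x": 0.001, "y": 0.082, "z": 0, "wx": 0, "wy": 0, "wz": 0, "claw": 0.0}, {"x": 0.001, "y": 0.082, "z": 0, "wx": 0, "wy": 0, "wz": 0, "claw": 0.0}, {"x": 0.001, "y": 0.082, "z": 0, "wx": 0, "wy": 0, "wz": 0, "claw": 0.0}], "force": 60}}

```text
t: 10.0
tcp_pos: [0.4477, 0.1033, 0.0036]
ee_rot: [-90.0, -0.0, 51.0]
ft_force: [0.9, -0.3, 3.2]
opening: 0.254
```

Opening 0.254 is about 21.6 mm, consistent with 23 mm given the earlier bias. I'll lift.

{"method": "apply_moves", "body": {"commands": [{"x": 0, "y": -0.01, "z": 0, "wx": 0, "wy": 0, "wz": 0, "claw": 0}, {"x": 0, "y": -0.025, "z": 0, "wx": 0, "wy": 0, "wz": 0, "claw": 0}, {"x": 0, "y": -0.036, "z": 0, "wx": 0, "wy": 0, "wz": 0, "claw": 0}, {"x": 0, "y": -0.036, "z": 0, "wx": 0, "wy": 0, "wz": 0, "claw": 0}, {"x": 0, "y": -0.036, "z": 0, "wx": 0, "wy": 0, "wz": 0, "claw": 0}]}}

```text
t: 10.5
tcp_pos: [0.4475, 0.1033, 0.0392]
ee_rot: [-90.0, -0.0, 51.0]
ft_force: [-0.4, 0.3, -0.3]
opening: 0.252
```

```bash
python3 go.py .625 .006 .040 2.2
python3 - <<'E'
from h import *
p,d=eyes.snapshot("scene"); cv2.imwrite("pics/s7.png",cv2.resize(p[80:314,130:430],None,fx=2.5,fy=2.5)[...,::-1])
E
```

```text
t 10.5 tcp [0.4475 0.1033 0.0392] rot [-9.001e+01 -1.000e-02  5.098e+01] open 0.252 F [-0.4  0.3 -0.3] q7 -7.0
shift [ 0.0362 -0.0008 -0.1991] rotvec [0.000e+00 8.513e-01 3.000e-04]
```

View pics/s7.png

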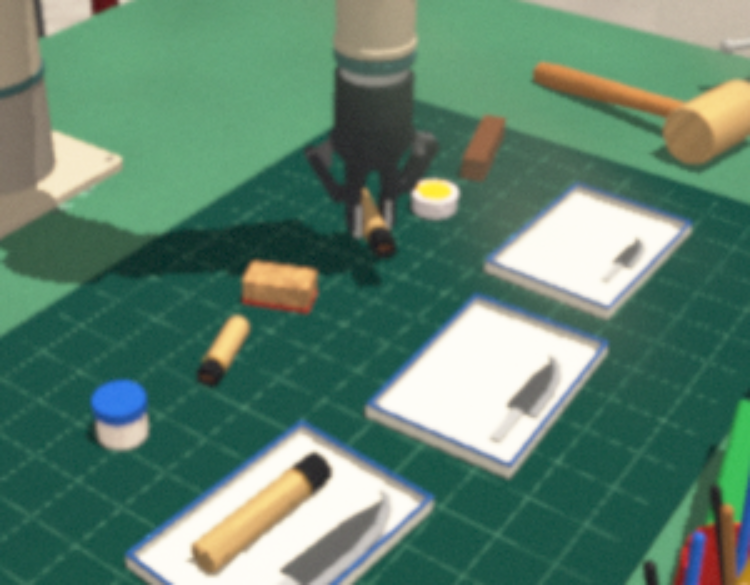

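The middle handle is lifted at crop (375,225). I'll carry it to the middle tray.

{"method": "apply_moves", "body": {"commands": [{"x": 0.0045, "y": 0, "z": -0.025, "wx": 0, "wy": 0.106, "wz": 0, "claw": 0}, {"x": 0.009, "y": 0, "z": -0.05, "wx": 0, "wy": 0.213, "wz": 0, "claw": 0}, {"x": 0.0135, "y": 0, "z": -0.075, "wx": 0, "wy": 0.319, "wz": 0, "claw": 0}, {"x": 0.018, "y": 0, "z": -0.1, "wx": 0, "wy": 0.426, "wz": 0, "claw": 0}, {"x": 0.0225, "y": 0, "z": -0.125, "wx": 0, "wy": 0.532, "wz": 0, "claw": 0}, {"x": 0.027, "y": 0, "z": -0.15, "wx": 0, "wy": 0.638, "wz": 0, "claw": 0}, {"x": 0.0315, "y": 0, "z": -0.175, "wx": 0, "wy": 0.745, "wz": 0, "claw": 0}, {"x": 0.036, "y": 0, "z": -0.199, "wx": 0, "wy": 0.851, "wz": 0, "claw": 0}, {"x": 0.036, "y": 0, "z": -0.199, "wx": 0, "wy": 0.851, "wz": 0, "claw": 0}, {"x": 0.036, "y": 0, "z": -0.199, "wx": 0, "wy": 0.851, "wz": 0, "claw": 0}, {"x": 0.036, "y": 0, "z": -0.199, "wx": 0, "wy": 0.851, "wz": 0, "claw": 0}, {"x": 0.036, "y": 0, "z": -0.199, "wx": 0, "wy": 0.851, "wz": 0, "claw": 0}]}}

```text
t: 11.75
tcp_pos: [0.6236, 0.007, 0.039]
ee_rot: [-90.0, 0.1, 2.3]
ft_force: [-0.4, -0.2, 0.4]
opening: 0.251
```

```bash
python3 go.py .625 .006 .0075 2.2
python3 - <<'E'
from h import *
p,d=eyes.snapshot("scene"); cv2.imwrite("pics/s8.png",cv2.resize(p[80:314,130:430],None,fx=2.5,fy=2.5)[...,::-1])
E
```

```text
t 11.75 tcp [0.6236 0.007  0.039 ] rot [-8.998e+01  8.000e-02  2.350e+00] open 0.251 F [-0.4 -0.2  0.4] q7 -19.9
shift [ 0.0014  0.0315 -0.0011] rotvec [-0.0004  0.0025 -0.0015]
```

View pics/s8.png

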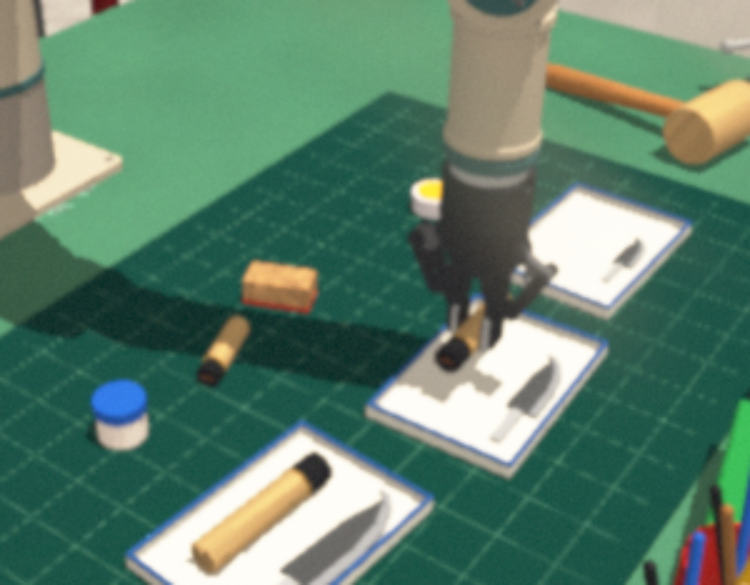

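{"method": "apply_moves", "body": {"commands": [{"x": 0, "y": 0.01, "z": 0, "wx": 0, "wy": 0, "wz": 0, "claw": 0}, {"x": 0, "y": 0.02, "z": 0, "wx": 0, "wy": 0, "wz": 0, "claw": 0}, {"x": 0, "y": 0.027, "z": 0, "wx": 0, "wy": 0, "wz": 0, "claw": 0}, {"x": 0, "y": 0.03, "z": 0, "wx": 0, "wy": 0, "wz": 0, "claw": 0}, {"x": 0, "y": 0.032, "z": 0, "wx": 0, "wy": 0, "wz": 0, "claw": 0}, {"x": 0, "y": 0.033, "z": 0, "wx": 0, "wy": 0, "wz": 0, "claw": 0}, {"x": 0, "y": 0.034, "z": 0, "wx": 0, "wy": 0, "wz": 0, "claw": 0}, {"x": 0, "y": 0.034, "z": 0, "wx": 0, "wy": 0, "wz": 0, "claw": 0}, {"x": 0, "y": 0.034, "z": 0, "wx": 0, "wy": 0, "wz": 0, "claw": 0}]}}

```text
t: 12.7
tcp_pos: [0.6244, 0.0061, 0.0066]
ee_rot: [-90.0, 0.0, 2.2]
ft_force: [-3.4, 0.3, 8.4]
opening: 0.252
```

It's on the floor with 8 N of contact. I'll open and rise.

{"method": "apply_moves", "body": {"commands": [{"x": 0, "y": 0, "z": 0, "wx": 0, "wy": 0, "wz": 0, "claw": 0.29}, {"x": 0, "y": 0, "z": 0, "wx": 0, "wy": 0, "wz": 0, "claw": 0.36}, {"x": 0, "y": 0, "z": 0, "wx": 0, "wy": 0, "wz": 0, "claw": 0.44}, {"x": 0, "y": 0, "z": 0, "wx": 0, "wy": 0, "wz": 0, "claw": 0.44}, {"x": 0, "y": 0, "z": 0, "wx": 0, "wy": 0, "wz": 0, "claw": 0.44}, {"x": 0, "y": -0.01, "z": 0, "wx": 0, "wy": 0, "wz": 0, "claw": 0.44}, {"x": 0, "y": -0.03, "z": 0, "wx": 0, "wy": 0, "wz": 0, "claw": 0.44}, {"x": 0, "y": -0.06, "z": 0, "wx": 0, "wy": 0, "wz": 0, "claw": 0.44}, {"x": 0, "y": -0.08, "z": 0, "wx": 0, "wy": 0, "wz": 0, "claw": 0.44}, {"x": 0, "y": -0.08, "z": 0, "wx": 0, "wy": 0, "wz": 0, "claw": 0.44}, {"x": 0, "y": -0.08, "z": 0, "wx": 0, "wy": 0, "wz": 0, "claw": 0.44}]}}

```text
t: 13.8
tcp_pos: [0.6249, 0.006, 0.086]
ee_rot: [-90.0, -0.1, 2.2]
ft_force: [0.7, 0.0, -1.0]
opening: 0.439
```

```bash
python3 go.py .434 -.109 .086 19
python3 - <<'E'
from h import *
p,d=eyes.snapshot("scene"); cv2.imwrite("pics/s9.png",cv2.resize(p[80:314,130:430],None,fx=2.5,fy=2.5)[...,::-1])
E
```

```text
t 13.8 tcp [0.6249 0.006  0.086 ] rot [-9.001e+01 -6.000e-02  2.230e+00] open 0.439 F [ 0.7  0.  -1. ] q7 -18.6
shift [-0.1953 -0.0002 -0.1075] rotvec [ 0.0003 -0.2927  0.001 ]
```

View pics/s9.png

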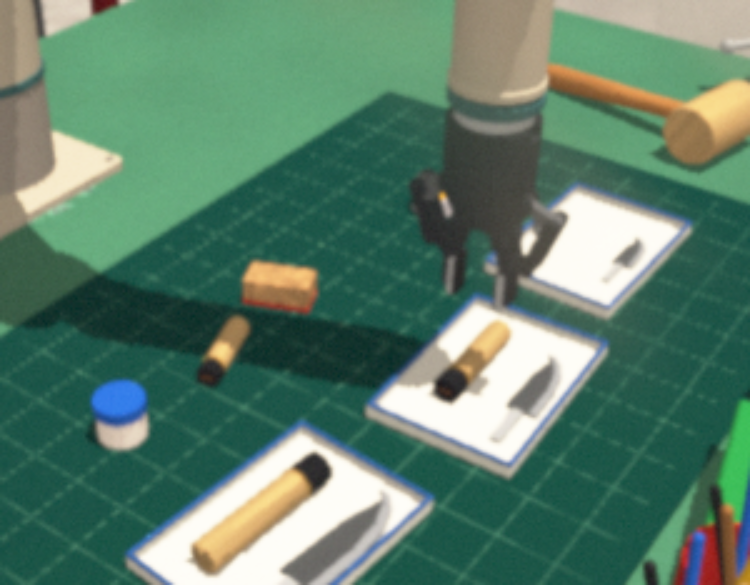

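The middle handle lies in its tray at crop (472,360), with the blade undisturbed. Next is the short handle at (225,350).

{"method": "apply_moves", "body": {"commands": [{"x": -0.033, "y": 0, "z": -0.018, "wx": 0, "wy": -0.049, "wz": 0, "claw": 0.5}, {"x": -0.065, "y": 0, "z": -0.036, "wx": 0, "wy": -0.098, "wz": 0, "claw": 0.6}, {"x": -0.098, "y": 0, "z": -0.054, "wx": 0, "wy": -0.146, "wz": 0, "claw": 0.7}, {"x": -0.13, "y": 0, "z": -0.072, "wx": 0, "wy": -0.195, "wz": 0, "claw": 0.7}, {"x": -0.163, "y": 0, "z": -0.09, "wx": 0, "wy": -0.244, "wz": 0, "claw": 0.7}, {"x": -0.195, "y": 0, "z": -0.1075, "wx": 0, "wy": -0.293, "wz": 0, "claw": 0.7}, {"x": -0.195, "y": 0, "z": -0.1075, "wx": 0, "wy": -0.293, "wz": 0, "claw": 0.7}, {"x": -0.195, "y": 0, "z": -0.1075, "wx": 0, "wy": -0.293, "wz": 0, "claw": 0.7}, {"x": -0.195, "y": 0, "z": -0.1075, "wx": 0, "wy": -0.293, "wz": 0, "claw": 0.7}]}}

```text
t: 14.75
tcp_pos: [0.4352, -0.1083, 0.085]
ee_rot: [-90.0, -0.1, 19.0]
ft_force: [0.9, -0.4, -0.1]
opening: 0.704
```

```bash
python3 go.py .434 -.109 .002 19
python3 - <<'E'
from h import *
p,d=eyes.snapshot("scene"); cv2.imwrite("pics/s10.png",cv2.resize(p[80:314,130:430],None,fx=2.5,fy=2.5)[...,::-1])
E
```

```text
t 14.75 tcp [ 0.4352 -0.1083  0.085 ] rot [-8.997e+01 -6.000e-02  1.905e+01] open 0.704 F [ 0.9 -0.4 -0.1] q7 -1.7
shift [-0.0014  0.083  -0.0003] rotvec [-0.0005  0.0008  0.001 ]
```

View pics/s10.png

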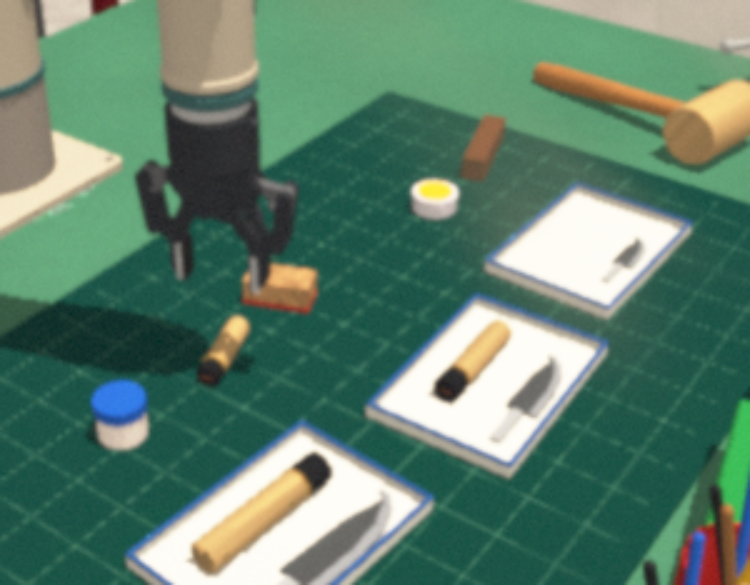

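The jaws straddle the short handle, and the block lies clear behind it. I'll descend and grip.

{"method": "apply_moves", "body": {"commands": [{"x": 0, "y": 0.03, "z": 0, "wx": 0, "wy": 0, "wz": 0, "claw": 0.7}, {"x": 0, "y": 0.055, "z": 0, "wx": 0, "wy": 0, "wz": 0, "claw": 0.7}, {"x": 0, "y": 0.07, "z": 0, "wx": 0, "wy": 0, "wz": 0, "claw": 0.6}, {"x": 0, "y": 0.077, "z": 0, "wx": 0, "wy": 0, "wz": 0, "claw": 0.55}, {"x": 0, "y": 0.082, "z": 0, "wx": 0, "wy": 0, "wz": 0, "claw": 0.5}, {"x": 0, "y": 0.082, "z": 0, "wx": 0, "wy": 0, "wz": 0, "claw": 0.4}, {"x": 0, "y": 0.082, "z": 0, "wx": 0, "wy": 0, "wz": 0, "claw": 0.2}, {"x": 0, "y": 0.082, "z": 0, "wx": 0, "wy": 0, "wz": 0, "claw": 0.0}, {"x": 0, "y": 0.082, "z": 0, "wx": 0, "wy": 0, "wz": 0, "claw": 0.0}, {"x": 0, "y": 0.082, "z": 0, "wx": 0, "wy": 0, "wz": 0, "claw": 0.0}, {"x": 0, "y": 0.082, "z": 0, "wx": 0, "wy": 0, "wz": 0, "claw": 0.0}, {"x": 0, "y": 0.082, "z": 0, "wx": 0, "wy": 0, "wz": 0, "claw": 0.0}], "force": 60}}

```text
t: 16.0
tcp_pos: [0.4342, -0.109, 0.0035]
ee_rot: [-90.0, -0.0, 19.0]
ft_force: [-0.3, -1.2, 1.6]
opening: 0.215
```

{"method": "apply_moves", "body": {"commands": [{"x": 0, "y": -0.01, "z": 0, "wx": 0, "wy": 0, "wz": 0, "claw": 0}, {"x": 0, "y": -0.025, "z": 0, "wx": 0, "wy": 0, "wz": 0, "claw": 0}, {"x": 0, "y": -0.04, "z": 0, "wx": 0, "wy": 0, "wz": 0, "claw": 0}, {"x": 0, "y": -0.04, "z": 0, "wx": 0, "wy": 0, "wz": 0, "claw": 0}, {"x": 0, "y": -0.04, "z": 0, "wx": 0, "wy": 0, "wz": 0, "claw": 0}]}}

```text
t: 16.5
tcp_pos: [0.4342, -0.1092, 0.0433]
ee_rot: [-90.0, -0.0, 19.0]
ft_force: [-0.4, 0.0, -0.5]
opening: 0.215
```

```bash
python3 go.py .535 -.109 .042 -1.3;python3 go.py .601 .258 .042 -1.3
python3 - <<'E'
from h import *
p,d=eyes.snapshot("scene"); cv2.imwrite("pics/s11.png",cv2.resize(p[80:314,130:430],None,fx=2.5,fy=2.5)[...,::-1])
E
```

```text
t 16.5 tcp [ 0.4342 -0.1092  0.0433] rot [-9.001e+01 -3.000e-02  1.899e+01] open 0.215 F [-0.4  0.  -0.5] q7 -17.3
shift [ 0.0954  0.0013 -0.0326] rotvec [2.000e-04 3.541e-01 6.000e-04]
t 16.5 tcp [ 0.4342 -0.1092  0.0433] rot [-9.001e+01 -3.000e-02  1.899e+01] open 0.215 F [-0.4  0.  -0.5] q7 -17.3
shift [0.2772 0.0013 0.2929] rotvec [2.000e-04 3.541e-01 6.000e-04]
```

View pics/s11.png

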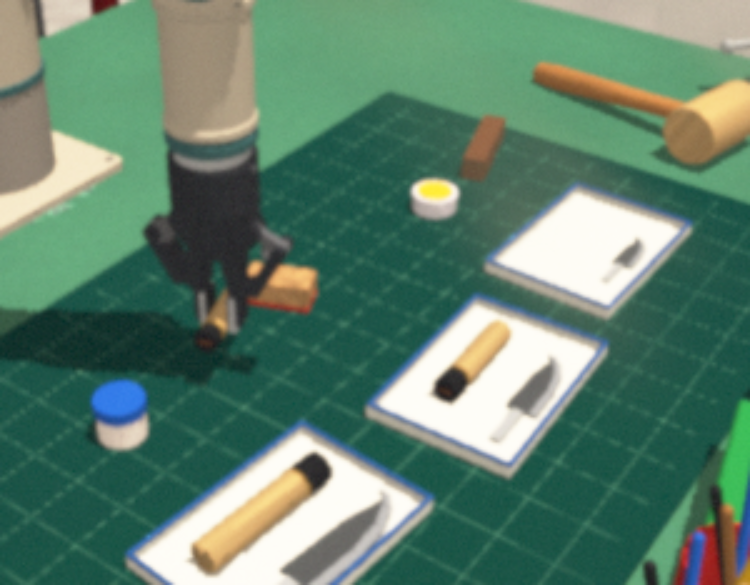

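The short handle is lifted at crop (215,315). I'll carry it round the block (285,285) and over to the left tray.

{"method": "apply_moves", "body": {"commands": [{"x": 0.033, "y": 0, "z": 0.009, "wx": 0, "wy": 0.03, "wz": 0, "claw": 0}, {"x": 0.067, "y": 0, "z": 0.018, "wx": 0, "wy": 0.059, "wz": 0, "claw": 0}, {"x": 0.1, "y": 0, "z": 0.028, "wx": 0, "wy": 0.089, "wz": 0, "claw": 0}, {"x": 0.12, "y": 0, "z": 0.057, "wx": 0, "wy": 0.118, "wz": 0, "claw": 0}, {"x": 0.139, "y": 0, "z": 0.087, "wx": 0, "wy": 0.148, "wz": 0, "claw": 0}, {"x": 0.159, "y": 0, "z": 0.116, "wx": 0, "wy": 0.177, "wz": 0, "claw": 0}, {"x": 0.179, "y": 0, "z": 0.146, "wx": 0, "wy": 0.207, "wz": 0, "claw": 0}, {"x": 0.199, "y": 0, "z": 0.175, "wx": 0, "wy": 0.236, "wz": 0, "claw": 0}, {"x": 0.218, "y": 0, "z": 0.205, "wx": 0, "wy": 0.266, "wz": 0, "claw": 0}, {"x": 0.238, "y": 0, "z": 0.234, "wx": 0, "wy": 0.295, "wz": 0, "claw": 0}, {"x": 0.257, "y": 0, "z": 0.264, "wx": 0, "wy": 0.325, "wz": 0, "claw": 0}, {"x": 0.277, "y": 0.001, "z": 0.293, "wx": 0, "wy": 0.354, "wz": 0, "claw": 0}, {"x": 0.277, "y": 0.001, "z": 0.293, "wx": 0, "wy": 0.354, "wz": 0, "claw": 0}, {"x": 0.277, "y": 0.001, "z": 0.293, "wx": 0, "wy": 0.354, "wz": 0, "claw": 0}, {"x": 0.277, "y": 0.001, "z": 0.293, "wx": 0, "wy": 0.354, "wz": 0, "claw": 0}, {"x": 0.277, "y": 0.001, "z": 0.293, "wx": 0, "wy": 0.354, "wz": 0, "claw": 0}]}}

```text
t: 18.15
tcp_pos: [0.6004, 0.2562, 0.0417]
ee_rot: [-90.1, 0.0, -1.4]
ft_force: [-0.2, 0.9, -0.1]
opening: 0.216
```

```bash
python3 go.py .601 .258 .0065 -1.3
python3 - <<'E'
from h import *
p,d=eyes.snapshot("scene"); cv2.imwrite("pics/s12.png",cv2.resize(p[80:314,130:430],None,fx=2.5,fy=2.5)[...,::-1])
E
```

```text
t 18.15 tcp [0.6004 0.2562 0.0417] rot [-9.011e+01  4.000e-02 -1.360e+00] open 0.216 F [-0.2  0.9 -0.1] q7 -50.1
shift [0.0006 0.0352 0.0019] rotvec [ 0.002  -0.001  -0.0007]
```

View pics/s12.png

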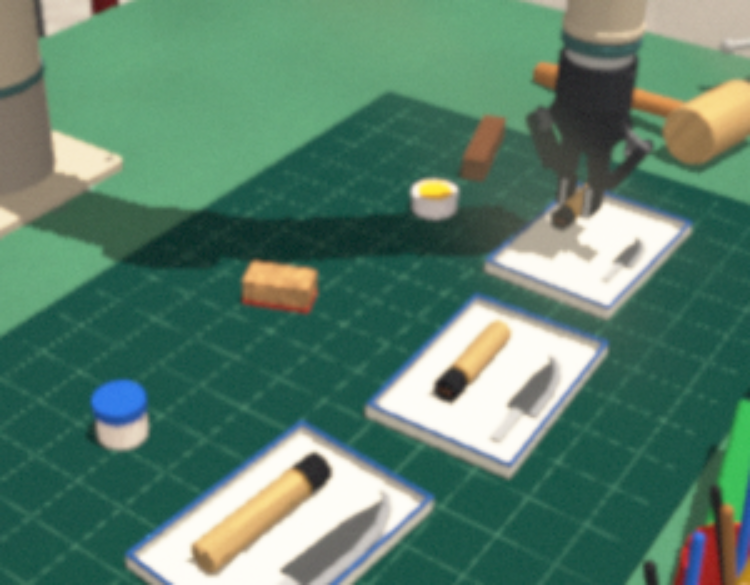

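The short handle is over the left tray's empty half at crop (570,208). I'll lower it.

{"method": "apply_moves", "body": {"commands": [{"x": 0, "y": 0.01, "z": 0, "wx": 0, "wy": 0, "wz": 0, "claw": 0}, {"x": 0, "y": 0.02, "z": 0, "wx": 0, "wy": 0, "wz": 0, "claw": 0}, {"x": 0, "y": 0.028, "z": 0, "wx": 0, "wy": 0, "wz": 0, "claw": 0}, {"x": 0, "y": 0.032, "z": 0, "wx": 0, "wy": 0, "wz": 0, "claw": 0}, {"x": 0, "y": 0.034, "z": 0, "wx": 0, "wy": 0, "wz": 0, "claw": 0}, {"x": 0, "y": 0.036, "z": 0, "wx": 0, "wy": 0, "wz": 0, "claw": 0}, {"x": 0, "y": 0.037, "z": 0, "wx": 0, "wy": 0, "wz": 0, "claw": 0}, {"x": 0, "y": 0.037, "z": 0, "wx": 0, "wy": 0, "wz": 0, "claw": 0}, {"x": 0, "y": 0.037, "z": 0, "wx": 0, "wy": 0, "wz": 0, "claw": 0}]}}

```text
t: 19.1
tcp_pos: [0.6004, 0.2585, 0.0065]
ee_rot: [-90.0, -0.0, -1.3]
ft_force: [-1.9, -1.2, 5.4]
opening: 0.211
```

{"method": "apply_moves", "body": {"commands": [{"x": 0, "y": 0, "z": 0, "wx": 0, "wy": 0, "wz": 0, "claw": 0.26}, {"x": 0, "y": 0, "z": 0, "wx": 0, "wy": 0, "wz": 0, "claw": 0.33}, {"x": 0, "y": 0, "z": 0, "wx": 0, "wy": 0, "wz": 0, "claw": 0.42}, {"x": 0, "y": 0, "z": 0, "wx": 0, "wy": 0, "wz": 0, "claw": 0.42}, {"x": 0, "y": 0, "z": 0, "wx": 0, "wy": 0, "wz": 0, "claw": 0.42}, {"x": 0, "y": -0.01, "z": 0, "wx": 0, "wy": 0, "wz": 0, "claw": 0.42}, {"x": 0, "y": -0.03, "z": 0, "wx": 0, "wy": 0, "wz": 0, "claw": 0.42}, {"x": 0, "y": -0.06, "z": 0, "wx": 0, "wy": 0, "wz": 0, "claw": 0.42}, {"x": 0, "y": -0.1, "z": 0, "wx": 0, "wy": 0, "wz": 0, "claw": 0.42}, {"x": -0.04, "y": -0.15, "z": 0, "wx": 0, "wy": 0, "wz": 0, "claw": 0.42}, {"x": -0.08, "y": -0.18, "z": 0, "wx": 0, "wy": 0, "wz": 0, "claw": 0.42}, {"x": -0.12, "y": -0.2, "z": 0, "wx": 0, "wy": 0, "wz": 0, "claw": 0.42}, {"x": -0.15, "y": -0.2, "z": 0, "wx": 0, "wy": 0, "wz": 0, "claw": 0.42}, {"x": -0.15, "y": -0.2, "z": 0, "wx": 0, "wy": 0, "wz": 0, "claw": 0.42}, {"x": -0.15, "y": -0.2, "z": 0, "wx": 0, "wy": 0, "wz": 0, "claw": 0.42}]}}

```text
t: 20.6
tcp_pos: [0.4506, 0.2618, 0.2064]
ee_rot: [-90.0, -0.1, -1.2]
ft_force: [0.4, 0.9, -0.3]
opening: 0.425
```

```bash
python3 - <<'E'
from h import *
for n in ["scene","top"]:
    p,d=eyes.snapshot(n); np.savez(n+"1.npz",p=p,d=d)
    if n=="scene": cv2.imwrite("pics/s13.png",cv2.resize(p[80:344,100:430],None,fx=2.2,fy=2.2)[...,::-1])
    else: cv2.imwrite("pics/t13.png",cv2.resize(p[90:225,90:440],None,fx=2.28,fy=2.28)[...,::-1])
    W=world(n,d)
    # pose of handles: non-white, pixels higher than 10mm above inside each tray's near half
    for k,h,(cx,cy,yaw) in [("L",26,(612,-249,-4.5)),("M",23,(647,6,2.2)),("S",20,(623,257,-1.3))]:
        a=np.radians(yaw);D=W[...,:2]*1000-[cx,cy];lx=D[...,0]*np.cos(a)+D[...,1]*np.sin(a);ly=-D[...,0]*np.sin(a)+D[...,1]*np.cos(a)
        sat=p.astype(int).max(-1)-p.min(-1)
        pi=p.astype(int);m=(lx>-62)&(lx<15)&(np.abs(ly)<92)&(d>0)&(((pi[...,0]-pi[...,2])>45)|(pi.max(-1)<60))
        l,st=cv2.connectedComponentsWithStats(m.astype(np.uint8))[1:3]; i=1+np.argmax(st[1:,4]); m=l==i
        q=np.stack([lx[m],ly[m]],-1).astype(np.float32); r=cv2.minAreaRect(q)
        print(n,k,"centre",np.round(r[0],1),"size",np.round(r[1],1),round(r[2],1),"topz",np.round(np.percentile(W[...,2][m],[50,90])*1000,1),"expect",3+h)
E
python3 go.py .5 .2 .2 0|head -1
```

```text
scene L centre [-19.6  -2. ] size [126.1  36.1] 85.4 topz [29.  33.2] expect 29
scene M centre [-21.9  19.9] size [ 23.7 139.1] 1.8 topz [26.5 30. ] expect 26
scene S centre [-20.6  13.3] size [28.7 79.4] 12.9 topz [24.3 26.7] expect 23
top L centre [-17.4 -16.6] size [ 34.5 110.6] 0.3 topz [29.9 33.7] expect 29
top M centre [-19.4  14.8] size [31.2 84.3] 0.7 topz [27.5 30.8] expect 26
top S centre [-19.3   7.9] size [65.5 26.1] 89.8 topz [24.7 28.1] expect 23
t 20.7 tcp [0.4518 0.2615 0.2055] rot [-8.999e+01 -6.000e-02 -1.340e+00] open 0.418 F [-0.2  1.   0.1] q7 -54.4
```

View pics/s13.png

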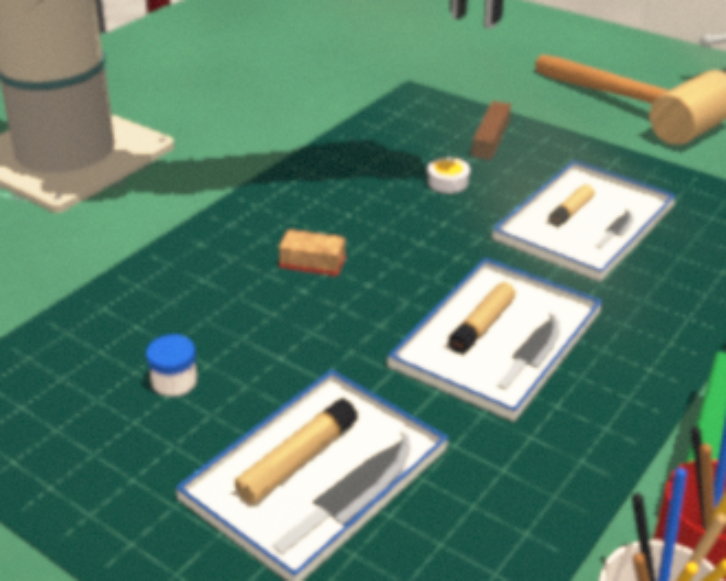

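View pics/t13.png

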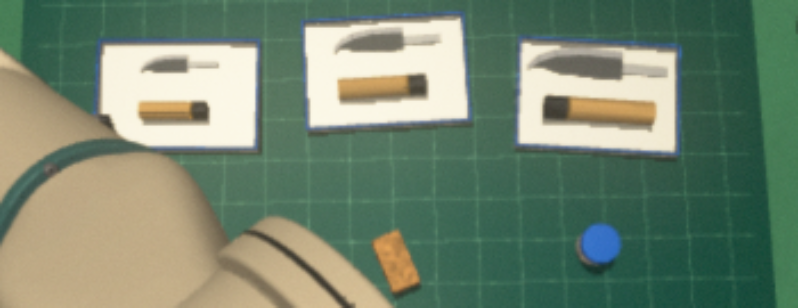

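Run:
```python
from h import *
a=np.load("top0.npz")["p"].astype(int);b=np.load("top1.npz")["p"].astype(int)
for k,(u0,v0,u1,v1) in dict(S=(150,112,190,124),M=(232,100,288,115),L=(318,110,385,125)).items():
    f=lambda p:cv2.phaseCorrelate
    g=lambda p:p[v0:v1,u0:u1].mean(-1).astype(np.float64)
    print(k,np.round(cv2.phaseCorrelate(g(a),g(b))[0],2),"px; mean diff",round(np.abs(g(a)-g(b)).mean(),1))
from bench import close_job
print(close_job())
```

```text
S [ 0.07 -0.13] px; mean diff 4.0
M [-0.04  0.43] px; mean diff 4.2
L [-0.    0.51] px; mean diff 5.6
the job is handed in; nothing more can be done
None
```

I laid the long, middle and short handles in the trays of the long, middle and short blades, and handed the job in at about 21 s. Each handle was carried low and lowered until it touched the tray floor (5–9 N) before I opened the gripper.

**Handles:** In the last pictures all three lie flat and lengthwise beside their blades. Their top heights match the expected ones to about 2 mm, and each sits about 20 mm before its tray's centre line.

**Blades and blank:** The blades had shifted at most about 0.5 px in the top view, roughly 1 mm. I only judged the blank by eye in the scene view, because the arm hid it from above. It looked unmoved.

**Check that disagreed:** My automatic lengthwise positions and some sizes were off. In the top view the colour mask missed the ferrules, and one middle-handle outline in the scene view came out too long. I judged the lengthwise position from the pictures and the gripper positions instead, and both show the handles near the middle of their trays.

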